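# Lay down, dock and stack lens cases

## Task

Tip the lens case that stands on its hinge spine over onto its base and slide it catch first into the three-sided tray, fully home with its catch in the notch. Then stack the other case squarely on top of it, base down and catch on the same side and end, and let go; leave the other things on the bench where they are.

Things in the scene. Friction and masses are not known exactly. Their poses are not given: they have to be found in the camera images.
- tray: low floorless dark steel tray fixed to the bench, three walls 18 mm high, 6 mm thick. Origin: on the bench, under the centre of a fully home case; x from mouth to back wall, z up. Back wall's inner face at x = 30 mm, with a notch 32 mm wide at y = +35; side walls' inner faces at y = -63 and +63, from x = 35 to -25 mm, then flared out 0.5 rad to x = -48. The mouth faces the standing case
- tray_notch (a point): in the notch, where the tip of the catch of a fully home case lies: x = 35, y = 35, z = 13 mm of the tray frame
- case_standing: hard lens case, 0.16 kg, does not open: black base, grey lid with dark inlay, box 60 (x) by 120 (y) by 26 mm (z). Origin: centre of the base's outer face; x from flat hinge spine to catch side, z from base to lid. It starts standing on its spine (x up), 60 mm high, base towards the tray's mouth, lid away: tipped towards the tray, it lies on its base with the catch towards the tray
- case_standing_catch (a point): outer tip of that case's steel catch, at x = 35, y = 35, z = 13 mm of its frame; the catch stands out 5 mm from the +x side, is 22 mm wide (y) and reaches from z = 7 to 19 mm. Pressed on the lid within 15 mm of the top, towards the base side, the case tips over
- case_lying: the other case, the same in every size and axis; it starts lying on its base, about a quarter turn from the way it must finally lie. It can be gripped across its 60 mm width (x) at the middle, clear of the catch. Behind it, from about x = 0.64 m, stands a rack of screwdrivers 0.22 m high; travel above or in front of it
- case_lying_catch (a point): outer tip of that case's catch, at x = 35, y = 35, z = 13 mm of its frame
- screw_dish: bystander: round metal dish 70 mm across, 14 mm high, origin under its centre
- cutter_blue: bystander: small cutters with blue handles lying flat, 126 mm long, 12 mm high
- mist_bottle: bystander: upright white and blue spray bottle, 41 mm across, 148 mm high, origin under its centre
Mind the look-alikes: they are no part of the job. Leave any green look-alike of the case_standing alone.

How it is judged:
By the outcome, as a careful person would: the job done as asked, in the order asked, and still so for the second after the job is handed in, with the robot touching nothing.
It also fails if it takes over 59 s, if anything falls off the work surface, if the arm or the gripper's body presses on something with over 40 N, if the wrist force passes 120 N, or if a joint passes its speed limit or range.

## Robot

A 7-joint arm with a two-finger parallel gripper is mounted at the origin on a cart in front of the work surface, level with it; the furniture and walls round the work are solid. World frame = base frame: x ahead of the robot, y to its left, z up, the work surface at z = 0. Lengths are in mm, angles in rad, forces in N, time in s.
With the tool pointing down it reaches from about 400 to 900 mm from the base axis. Payload 5.6 kg.
Tool frame: the origin (TCP) lies midway between the tips of the shut fingers; the grasp point (between the pads) lies 19 mm behind it (tcp_to_grasp is the distance from the TCP to the grasp point, in mm); z points along the fingers, y is the line along which they close (so a half turn about z gives the same grasp; the last joint's range is limited). The gripper opens to 92 mm and grips with 3 to 60 N. Pads are 20 mm wide; open, the fingers measure 128 mm over their backs; the gripper's body (75 mm by 189 mm) begins 69 mm behind the grasp point.
Start: joints at [-1.302, 0.468, -0.012, 1.603, 0.006, 1.071, -0.056], TCP at [199.443, 618.653, 214.592] pointing down, gripper open.
Joint ranges: [-2.53, 2.53], [-0.31, 2.02], [-1.57, 1.55], [0.28, 2.44], [-1.29, 4.43], [0.15, 1.84], [-2.92, 2.92]. Speed limits (rad/s): [2.57, 2.57, 3.14, 3.14, 3.14, 3.14, 3.14].

## Interface

Orientations are given as a unit quaternion [x, y, z, w].
In Python, from rig import get_obs, get_image, get_calibration, job_done, tcp_to_grasp gives the robot as it stands.
- The arm moves only by the tool arm_command, never from a script. Its argument "series" is a list of rows, each a list of 3 entries, a list of its own where there are three numbers: the shift along the tool's x, y, z in cm, then the turn, a rotation vector about the tool's x, y, z in rad, then the closure, from -1 (fully open) to 1 (shut). In form: [[[tx, ty, tz], [rx, ry, rz], hand], ...]. A call has 1 to 10 rows; each row shifts and turns the commanded pose from where the row before left it, along the tool's axes as they then stand; what a row does not reach is not made up. A row lasts 1/12 s, in which the tool goes at most 41.7 mm and 7.16 degrees, less where a joint would pass 70% of its speed; a pose out of reach is approached as far as the arm can. A call is refused whole if a number of a shift passes 4.17 or a number of a turn 0.125, either way. A call with a gripper value outside its range is refused whole. The fingers move at their own pace and stop on an object; "newtons" is the grip in N (left out, the last holds). Time passes only in rows, so rows that do not move let the fingers close. It gives the time, the measured TCP pose, the force, the opening and the grip force at its end, in the units of the state.
- get_obs(): the state, without advancing time (a new reading comes with each control period).
- get_image(name): name is "scene" or "top" or "wrist"; returns (picture, depth): 400x640x3 uint8, red, green, blue; 400x640 float32, mm along the optical axis (not along the pixel's ray), 0 where there is no reading.
- get_calibration(name): a dict with "fx", "fy", "cx", "cy" (pixels), "R" (3x3) and "t" (3): a world point X has camera coordinates R X + t; the wrist camera has in their place "tool_from_camera" (4x4, takes a point from camera to tool coordinates, whose origin is the TCP and whose axes are the flange's). Camera axes: x right, y down, z forward; pixel columns grow to the right and rows downward; lengths in mm; the calibration is good to about 2 mm. The wrist camera is an equidistant fisheye: a pixel r from the principal point sees the ray r / f radians off the axis. A picture is of the moment at which its call begins: read the wrist's pose just before it. get_calibration takes no time and is no camera call.
- job_done(): hands the job in; it is judged then, once.
The state is a dict: "time_s": time; "joint_positions": joint angles; "dq": joint speeds; "joint_efforts": joint torques, N m; "tool_pos": TCP position; "ee_rot": TCP orientation; "contact_force": force on the tool from outside, world axes, zero at the start; "torque": the same for the moment, N m; "width": finger opening in mm; "gripper_force": force on a finger pad.
Only numpy, scipy, OpenCV 4.12 (cv2) and the standard library are available. Lean on these libraries where they do the work, as an engineer would, in place of code of your own. Each camera call takes 0.05 s, during which the arm holds its last target. There are 200 camera calls.

## Working session

There is one attempt and no reset: what is moved stays moved. The work goes in short steps, Python scripts to look and compute and a tool call to move; the robot and the scene stay as the last step left them, time stands still between calls to the robot, and variables do not carry over. Pictures are saved under pics/ and viewed, at most 10 in all, crops included, and the job is handed in when it is done.

Besides the shell and the picture viewer there is one more tool, called as name([rows], argument=value, ...), one row to a line, values as JSON. arm_command: Moves the arm, as the interface text tells. Its arguments: {"type":"object","properties":{"series":{"type":"array"},"newtons":{"type":"number"}},"required":["series"]}

```bash
mkdir -p pics; cat > h.py <<'E'
import numpy as np, cv2
from rig import *
from scipy.spatial.transform import Rotation as Rn
def world(name):
    im,d=get_image(name); c=get_calibration(name)
    v,u=np.mgrid[0:400,0:640]
    P=np.stack([(u-c['cx'])/c['fx']*d,(v-c['cy'])/c['fy']*d,d],-1)
    W=(P-np.array(c['t']))@np.array(c['R'])
    W[d==0]=np.nan
    return im,d,W
E
python3 - <<'E'
from h import *
for n in ('scene','top'):
    im,d,W=world(n); np.savez('%s0.npz'%n,im=im,W=W)
    cv2.imwrite('pics/%s0.png'%n,cv2.resize(im[...,::-1],(800,500)))
o=get_obs();print(o,tcp_to_grasp)
for n in('scene','top'): c=get_calibration(n);print(n,-np.array(c['R']).T@c['t'])
E
```

```text
{'time_s': 0.1, 'joint_positions': array([-1.30202735,  0.4683038 , -0.01157448,  1.60350251,  0.00601265,
        1.07141949, -0.05630376]), 'dq': array([ 0.00027002, -0.00186532,  0.00128096, -0.00276567,  0.00080679,
        0.00047818,  0.00058002]), 'joint_efforts': array([ 1.07406078e-03, -5.21648097e+01, -1.23525827e-02, -2.44368535e+01,
       -5.68239880e-02,  1.40822784e-02,  6.84711040e-05]), 'tool_pos': array([199.30816847, 618.14452753, 213.73808761]), 'ee_rot': array([ 1.55297144e-01,  9.87867480e-01, -7.97842574e-04, -5.48985413e-05]), 'contact_force': array([ 0.08861415, -0.78551117, -0.10239582]), 'torque': array([-0.01530295, -0.03570974,  0.01737783]), 'gripper_force': 0.0, 'width': 92.153352326837} 18.700000000000003
scene [ 227.14429714 -595.76296097  811.39256899]
top [ 300.80629514    2.73348921 1427.72878878]
```

View pics/scene0.png

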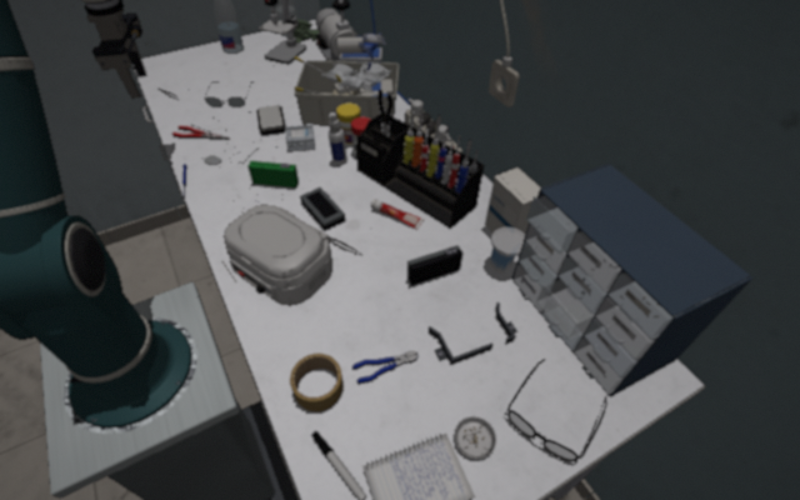

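View pics/top0.png

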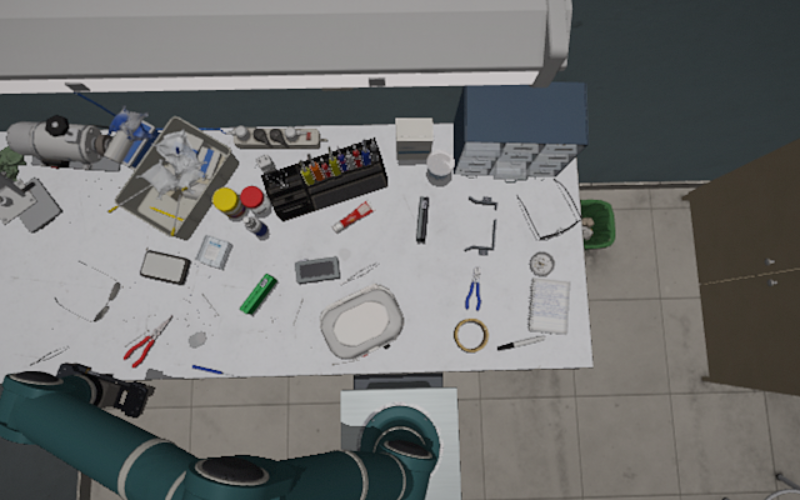

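Candidates (800x500 top view): black standing case at (422,220) next to the tray (483,225), dark/grey lying case at (318,270), green standing look-alike at (258,293), white/black box at (165,267). The standing case by the tray's mouth and the lying grey-lidded one at (318,270) fit. Next I confirm them in an enlarged crop and measure.

```bash
python3 - <<'E'
from h import *
Z=np.load('top0.npz');im,W=Z['im'],Z['W']
cr=im[140:240,225:410]; cv2.imwrite('pics/crop1.png',cv2.resize(cr[...,::-1],(800,432),interpolation=cv2.INTER_CUBIC))
def box(u0,u1,v0,v1,zlo,zhi,dark=None):
    s=(slice(int(v0*.8),int(v1*.8)),slice(int(u0*.8),int(u1*.8)))
    w=W[s].reshape(-1,3);c=im[s].reshape(-1,3)
    m=(w[:,2]>zlo)&(w[:,2]<zhi)
    if dark: m&=c.max(1)<dark
    w=w[m]; r=cv2.minAreaRect(w[:,:2].astype(np.float32)); print(len(w),'z',np.percentile(w[:,2],[5,50,95]).round(1),'rect',np.round(r[0],1),np.round(r[1],1),round(r[2],1), np.round(cv2.boxPoints(r)).tolist(),w.mean(0).round(1))
print('bench',np.nanmedian(W[int(260*.8):int(280*.8),int(400*.8):int(440*.8),2]))
box(408,440,190,250,50,70)
box(408,440,190,250,15,70)
box(290,345,250,290,15,40)
box(455,505,190,262,8,30)
Z=np.load('scene0.npz');im,W=Z['im'],Z['W']
print('scene')
box(400,470,240,290,10,70);box(400,470,240,290,52,70);box(300,348,185,230,12,40);box(425,525,300,365,9,30)
E
```

```text
bench -0.669969173854599
257 z [55.  60.2 64.9] rect [612.  -77.9] [ 26.1 120. ] 83.3 [[551.0, -84.0], [670.0, -98.0], [673.0, -72.0], [554.0, -58.0]] [611.5 -77.9  60.1]
280 z [38.7 59.9 64.8] rect [612.  -77.9] [ 26.1 120. ] 83.3 [[551.0, -84.0], [670.0, -98.0], [673.0, -72.0], [554.0, -58.0]] [608.3 -77.1  58. ]
609 z [20.4 25.5 30.5] rect [481.3 218.4] [ 66.1 119.8] 6.5 [[442.0, 274.0], [455.0, 155.0], [521.0, 163.0], [507.0, 282.0]] [478.2 218.   25.5]
167 z [ 9.3 17.  22. ] rect [ 597.3 -245.8] [ 84.8 165.8] 83.6 [[510.0, -279.0], [675.0, -297.0], [684.0, -213.0], [520.0, -194.0]] [ 592.1 -257.4   16.3]
scene
837 z [14.3 51.1 63.5] rect [612.4 -78.6] [ 29.6 120.2] 82.5 [[551.0, -85.0], [670.0, -101.0], [674.0, -72.0], [555.0, -56.0]] [607.2 -84.3  45.8]
409 z [54.4 60.8 66.5] rect [612.5 -78.2] [ 28.2 120.1] 83.5 [[551.0, -85.0], [671.0, -99.0], [674.0, -71.0], [554.0, -57.0]] [609.8 -80.4  60.5]
644 z [16.  27.2 29.9] rect [480.6 217.7] [ 65.4 122. ] 6.6 [[441.0, 275.0], [455.0, 153.0], [520.0, 161.0], [506.0, 282.0]] [476.7 211.   26.2]
400 z [ 9.9 18.  21. ] rect [ 596.2 -246.3] [ 82.9 158.3] 83.2 [[513.0, -278.0], [670.0, -297.0], [680.0, -215.0], [523.0, -196.0]] [ 588.9 -261.    17. ]
```

View pics/crop1.png

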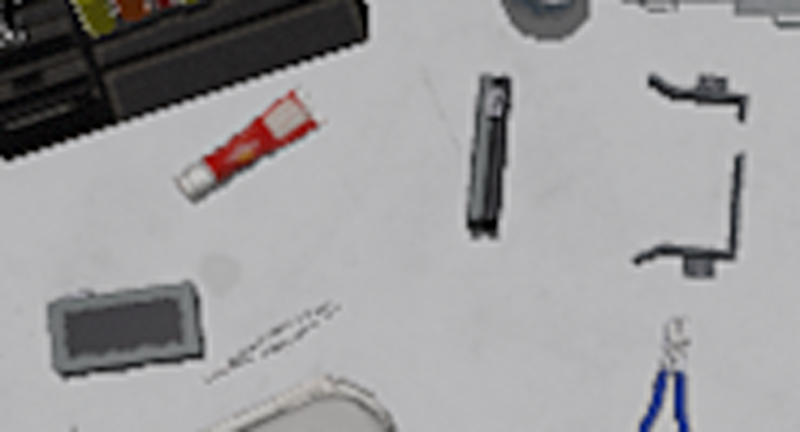

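The crop confirms: standing case at (490,155), its catch near the top end at (495,95), grey lid to the left, base facing the tray. The tray's notch is at (740,135). The lying case is at (125,328) with its catch at (85,293). Next: fit the tray and check obstacle heights.

```bash
python3 - <<'E'
from h import *
from scipy.optimize import minimize
segs=[((33,-66),(33,19)),((33,51),(33,66)),((33,66),(-25,66)),((33,-66),(-25,-66)),((-25,66),(-48,78.5)),((-25,-66),(-48,-78.5))]
def dist(p):
    D=[]
    for a,b in segs:
        a=np.array(a,float);b=np.array(b,float);t=np.clip(((p-a)@(b-a))/((b-a)@(b-a)),0,1)
        D.append(np.linalg.norm(p-a-t[:,None]*(b-a),axis=1))
    return np.min(D,0)
for n in('top','scene'):
    Z=np.load(n+'0.npz');im,W=Z['im'],Z['W'];w=W.reshape(-1,3);c=im.reshape(-1,3)
    m=(abs(w[:,0]-597)<100)&(abs(w[:,1]+250)<60)&(w[:,2]>11)&(w[:,2]<24);p=w[m][:,:2]
    def f(q):
        cs,sn=np.cos(q[2]),np.sin(q[2]);R=np.array([[cs,-sn],[sn,cs]])
        return np.minimum(dist((p-q[:2])@R),6).sum()
    r=minimize(f,[596.5,-252.4,-1.684],method='Nelder-Mead',options=dict(initial_simplex=np.array([[596,-252,-1.68],[600,-252,-1.68],[596,-247,-1.68],[596,-252,-1.64]])))
    print(n,len(p),r.x.round(3),r.fun/len(p))
    # obstacles
    for y in range(-360,300,40):
        row=[]
        for x in range(560,800,20):
            k=(abs(w[:,0]-x)<10)&(abs(w[:,1]-y)<20); row.append(int(np.nanmax(w[k,2])) if k.any() else -1)
        if n=='top':print(y,row)
E
```

```text
top 146 [ 597.028 -250.89    -1.687] 1.7406193911908663
-360 [5, 7, 4, 39, 35, 25, 14, 132, 120, 266, 267, 268]
-320 [6, 7, 5, 7, 6, 9, 8, 132, 210, 267, 266, 266]
-280 [23, 22, 21, 4, 19, 21, 13, 128, 229, 263, 267, 268]
-240 [7, 5, 6, 6, 4, 21, 22, 6, 216, 267, 266, 270]
-200 [9, 6, 6, 882, 883, 882, 883, 6, 214, 268, 267, 267]
-160 [7, 8, 5, 855, 866, 878, 880, 5, 86, 253, 265, 269]
-120 [6, 7, 6, 854, 866, 879, 881, 7, 89, 90, 90, 87]
-80 [62, 65, 64, 854, 866, 878, 880, 7, 5, 85, 87, 85]
-40 [40, 7, 6, 855, 866, 878, 881, 877, 6, 5, 5, 9]
0 [7, 6, 8, 855, 865, 878, 880, 878, 100, 6, 5, 5]
40 [5, 6, 8, 855, 866, 878, 880, 879, 72, 113, 132, 176]
80 [4, 6, 5, 856, 866, 877, 881, 879, 15, 42, 141, 198]
120 [5, 4, 26, 854, 868, 879, 881, 879, 38, 68, 188, 179]
160 [5, 23, 30, 854, 867, 878, 880, 879, 46, 141, 218, 195]
200 [4, 6, 6, 854, 867, 878, 881, 880, 126, 204, 142, 135]
240 [5, 5, 7, 854, 867, 878, 880, 879, 140, 193, 139, -1]
280 [5, 4, 7, 854, 866, 877, 881, 880, 110, 138, -1, -1]
scene 363 [ 596.544 -252.497   -1.694] 1.6543368416846451
```

arm_command([
  [[0,0,-0.4],[0,0,0.115],-0.5],
  [[0,0,-0.4],[0,0,0.115],-0.5],
  [[0,0,-0.4],[0,0,0.115],-0.5],
  [[0,0,-0.4],[0,0,0.115],-0.5],
  [[0,0,-0.4],[0,0,0.115],-0.5],
  [[0,0,-0.4],[0,0,0.115],-0.5],
  [[0,0,-0.4],[0,0,0.115],-0.5],
  [[0,0,-0.4],[0,0,0.115],-0.5],
  [[0,0,-0.4],[0,0,0.115],-0.5],
  [[0,0,-0.4],[0,0,0.115],-0.5],
], newtons=25)

```text
time_s: 0.93
tool_pos: [199.2, 618.3, 254.2]
ee_rot: [0.67, 0.743, -0.0, 0.0]
contact_force: [-0.2, 0.3, -0.4]
width: 68.9
gripper_force: 0.0
```

arm_command([
  [[0,0,0],[0,0,0.115],-0.5],
  [[0,0,0],[0,0,0.112],-0.5],
  [[0,0,0],[0,0,0],-0.5],
])

```text
time_s: 1.18
tool_pos: [199.3, 618.4, 254.1]
ee_rot: [0.749, 0.663, -0.0, 0.0]
contact_force: [0.1, -0.3, -0.1]
width: 68.8
gripper_force: 0.0
```

arm_command([
  [[-2.98,2.38,0],[0,0,0],-0.5],
  [[-2.98,2.38,0],[0,0,0],-0.5],
  [[-2.98,2.38,0],[0,0,0],-0.5],
  [[-2.98,2.38,0],[0,0,0],-0.5],
  [[-2.98,2.38,0],[0,0,0],-0.5],
  [[-2.98,2.38,0],[0,0,0],-0.5],
  [[-2.98,2.38,0],[0,0,0],-0.5],
  [[-2.98,2.38,0],[0,0,0],-0.5],
  [[-2.98,2.38,0],[0,0,0],-0.5],
  [[-2.98,2.38,0],[0,0,0],-0.5],
])

```text
time_s: 2.02
tool_pos: [401.2, 292.9, 254.6]
ee_rot: [0.746, 0.666, 0.0, -0.0]
contact_force: [0.6, 0.8, 0.4]
width: 68.8
gripper_force: 0.0
```

arm_command([
  [[-2.98,2.38,0],[0,0,0],-0.5],
  [[-2.98,2.38,0],[0,0,0],-0.5],
  [[-2.98,2.38,0],[0,0,0],-0.5],
  [[-2.98,2.38,0],[0,0,0],-0.5],
  [[-2.98,2.38,0],[0,0,0],-0.5],
  [[-2.98,2.38,0],[0,0,0],-0.5],
  [[-2.98,2.38,0],[0,0,0],-0.5],
  [[-2.98,2.38,0],[0,0,0],-0.5],
  [[0,0,0],[0,0,0],-0.5],
  [[0,0,0],[0,0,0],-0.5],
])

```text
time_s: 2.85
tool_pos: [562.0, 32.9, 254.2]
ee_rot: [0.748, 0.663, -0.001, 0.0]
contact_force: [-0.2, 1.0, -0.0]
width: 69.1
gripper_force: 0.0
```

arm_command([
  [[-2.84,2.35,0],[0,0,0],-0.5],
  [[-2.84,2.35,0],[0,0,0],-0.5],
  [[0,0,3.0],[0,0,0],-0.5],
  [[0,0,3.0],[0,0,0],-0.5],
  [[0,0,3.0],[0,0,0],-0.5],
  [[0,0,3.0],[0,0,0],-0.5],
  [[0,0,3.0],[0,0,0],-0.5],
  [[0,0,3.0],[0,0,0],-0.5],
  [[0,0,2.5],[0,0,0],-0.5],
  [[0,0,0],[0,0,0],-0.5],
])

```text
time_s: 3.68
tool_pos: [597.3, -23.8, 44.6]
ee_rot: [0.746, 0.666, -0.003, -0.004]
contact_force: [-0.8, 0.2, -0.7]
width: 68.9
gripper_force: 0.0
```

```bash
python3 - <<'E'
from h import *
o=get_obs();print(o['tool_pos'],o['contact_force'])
im,d=get_image('wrist');cv2.imwrite('pics/w1.png',im[...,::-1])
print(get_calibration('wrist'))
E
```

```text
[597.33974267 -23.81589656  44.58702805] [-0.76140035  0.20820634 -0.67267814]
{'fx': 309.70691628693146, 'fy': 309.70691628693146, 'cx': 315.2596909269888, 'cy': 196.585337099932, 'tool_from_camera': array([[ 4.52769442e-04, -9.66212730e-01, -2.57745525e-01,
         7.20292627e+01],
       [ 9.99999893e-01,  4.12891719e-04,  2.08842263e-04,
         9.10052767e-01],
       [-9.53650606e-05, -2.57745592e-01,  9.66212813e-01,
        -1.70657854e+02],
       [ 0.00000000e+00,  0.00000000e+00,  0.00000000e+00,
         1.00000000e+00]])}
```

View pics/w1.png

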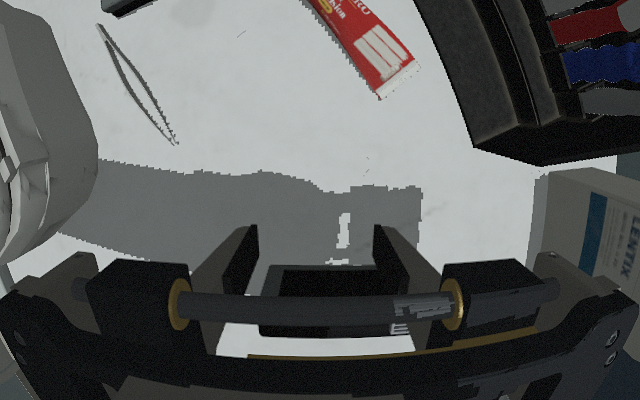

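The wrist view shows the fingers at (240,245) and (390,245), and the case below and beyond them at (330,300). Nothing is in the way.

arm_command([
  [[-0.5,0,-0.3],[0,0,0],-0.5],
  [[-0.5,0,0],[0,0,0],-0.5],
  [[-0.5,0,0],[0,0,0],-0.5],
  [[-0.4,0,0],[0,0,0],-0.5],
  [[-0.4,0,0],[0,0,0],-0.5],
  [[-0.4,0,0],[0,0,0],-0.5],
  [[-0.4,0,0],[0,0,0],-0.5],
  [[-0.3,0,0],[0,0,0],-0.5],
  [[-0.3,0,0],[0,0,0],-0.5],
  [[-0.3,0,0],[0,0,0],-0.5],
])

```text
time_s: 4.57
tool_pos: [596.9, -66.4, 52.5]
ee_rot: [0.748, 0.664, -0.0, -0.0]
contact_force: [1.2, -1.0, -0.3]
width: 69.0
gripper_force: 0.1
```

arm_command([
  [[-0.3,0,0],[0,0,0],-0.5],
  [[-0.3,0,0],[0,0,0],-0.5],
  [[-0.3,0,0],[0,0,0],-0.5],
  [[-0.3,0,0],[0,0,0],-0.5],
])

```text
time_s: 4.9
tool_pos: [595.4, -78.4, 52.5]
ee_rot: [0.748, 0.664, -0.0, -0.0]
contact_force: [0.3, 0.6, 0.1]
width: 68.9
gripper_force: 0.0
```

arm_command([
  [[-0.3,0,0],[0,0,0],-0.5],
  [[-0.3,0,0],[0,0,0],-0.5],
  [[-0.3,0,0],[0,0,0],-0.5],
  [[-0.3,0,0],[0,0,0],-0.5],
  [[0,0,0],[0,0,0],-0.5],
  [[0,0,0],[0,0,0],-0.5],
])

```text
time_s: 5.4
tool_pos: [594.1, -90.2, 52.6]
ee_rot: [0.748, 0.664, 0.0, -0.0]
contact_force: [-0.1, 0.4, -1.0]
width: 68.9
gripper_force: 0.0
```

```bash
python3 - <<'E'
from h import *
im,d,W=world('scene');cv2.imwrite('pics/s2.png',cv2.resize(im[160:320,280:480][...,::-1],(750,600),interpolation=cv2.INTER_CUBIC))
w=W.reshape(-1,3)
m=(w[:,0]>520)&(w[:,0]<690)&(w[:,1]>-185)&(w[:,1]<-85)&(w[:,2]>15)&(w[:,2]<34)
p=w[m];r=cv2.minAreaRect(p[:,:2].astype(np.float32));print(len(p),np.median(p[:,2]),r,cv2.boxPoints(r))
E
```

```text
943 27.12818947359089 ((607.0642700195312, -123.3399887084961), (66.32514953613281, 120.54820251464844), 82.79307556152344) [[ 543.106   -148.67899]
 [ 662.70184 -163.80214]
 [ 671.0225   -98.00099]
 [ 551.4267   -82.87784]]
```

View pics/s2.png

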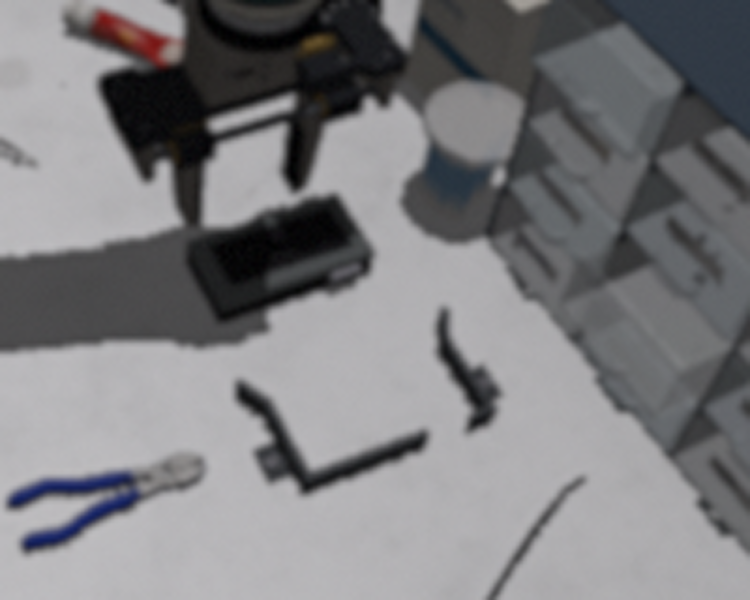

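The case lies on its base at (280,255), catch (345,275) facing the notch. I measure its centre at about (607,-120), 5 mm off the tray axis. I back off, go down and push it obliquely with both fingers.

arm_command([
  [[1.5,0,0],[0,0,0],-0.5],
  [[1.5,0,0],[0,0,0],-0.5],
  [[0,0,1.5],[0,0,0],-0.5],
  [[0,0,1.5],[0,0,0],-0.5],
  [[0,0,1.1],[0,0,0],-0.5],
  [[0,0,0],[0,0,0],-0.5],
  [[0,0,0],[0,0,0],-0.5],
])

```text
time_s: 6.03
tool_pos: [596.8, -61.0, 10.6]
ee_rot: [0.748, 0.664, -0.001, -0.001]
contact_force: [0.6, -1.1, 0.2]
width: 69.1
gripper_force: 0.0
```

arm_command([
  [[-0.4,0,0],[0,0,0],-0.5],
  [[-0.4,0,0],[0,0,0],-0.5],
  [[-0.4,0,0],[0,0,0],-0.5],
  [[-0.3,0,0],[0,0,0],-0.5],
  [[-0.3,0,0],[0,0,0],-0.5],
  [[-0.4,0.03,0],[0,0,0],-0.5],
  [[-0.4,0.03,0],[0,0,0],-0.5],
  [[-0.4,0.03,0],[0,0,0],-0.5],
  [[-0.4,0.03,0],[0,0,0],-0.5],
  [[-0.4,0.03,0],[0,0,0],-0.5],
])

```text
time_s: 6.87
tool_pos: [594.8, -98.3, 11.7]
ee_rot: [0.748, 0.664, 0.0, -0.0]
contact_force: [-0.5, 1.9, 0.6]
width: 68.9
gripper_force: 0.8
```

arm_command([
  [[-0.5,0.04,0],[0,0,0],-0.5],
  [[-0.5,0.04,0],[0,0,0],-0.5],
  [[-0.5,0.04,0],[0,0,0],-0.5],
  [[-0.5,0.04,0],[0,0,0],-0.5],
  [[-0.5,0.04,0],[0,0,0],-0.5],
  [[-0.5,0.04,0],[0,0,0],-0.5],
  [[-0.5,0.04,0],[0,0,0],-0.5],
  [[-0.5,0.04,0],[0,0,0],-0.5],
])

```text
time_s: 7.53
tool_pos: [593.1, -138.7, 11.6]
ee_rot: [0.748, 0.664, 0.0, 0.0]
contact_force: [-0.8, 2.2, 1.8]
width: 68.9
gripper_force: 0.8
```

```bash
cat >> h.py <<'E'
def case(lo=(500,-300),hi=(700,-100),z=(20,36)):
  for n in('scene','top'):
    im,d,W=world(n);w=W.reshape(-1,3)
    m=(w[:,0]>lo[0])&(w[:,0]<hi[0])&(w[:,1]>lo[1])&(w[:,1]<hi[1])&(w[:,2]>z[0])&(w[:,2]<z[1])
    p=w[m]
    if len(p)<20: print(n,'few');continue
    r=cv2.minAreaRect(p[:,:2].astype(np.float32));print(n,len(p),np.round(np.median(p[:,2]),1),np.round(r[0],1),np.round(r[1],1),round(r[2],1))
    c=np.array(r[0])-[596.8,-251.7];print('  tray xy',np.round([c@[-.119,-.993],c@[.993,-.119]],1))
  return im
E
python3 - <<'E'
from h import *
o=get_obs();print(o['tool_pos'],o['contact_force']);case(z=(23,32))
E
```

```text
[ 593.12506972 -138.71257344   11.58665655] [-0.81943667  2.17613535  1.8334389 ]
scene 983 27.3 [ 603.9 -172.8] [ 86.  122.1] 88.8
  tray xy [-79.2  -2.3]
top 110 26.2 [ 566.8 -232.2] [106.2  82.1] 86.6
  tray xy [-15.8 -32.2]
```

arm_command([
  [[-0.5,0.05,0],[0,0,0],-0.5],
  [[-0.5,0.05,0],[0,0,0],-0.5],
  [[-0.5,0.05,0],[0,0,0],-0.5],
  [[-0.5,0.05,0],[0,0,0],-0.5],
  [[-0.5,0,0],[0,0,0],-0.5],
  [[-0.5,0,0],[0,0,0],-0.5],
  [[-0.5,0,0],[0,0,0],-0.5],
  [[-0.5,0,0],[0,0,0],-0.5],
  [[-0.5,0,0],[0,0,0],-0.5],
  [[0,0,0],[0,0,0],-0.5],
])

```text
time_s: 8.47
tool_pos: [589.5, -184.8, 11.7]
ee_rot: [0.748, 0.664, -0.0, 0.0]
contact_force: [-1.0, -0.7, 0.4]
width: 68.6
gripper_force: 0.0
```

```bash
python3 - <<'E'
from h import *
o=get_obs();print(o['tool_pos'],o['contact_force']);im,d,W=world('scene')
cv2.imwrite('pics/s3.png',cv2.resize(im[200:320,320:480][...,::-1],(800,600),interpolation=cv2.INTER_CUBIC))
E
```

```text
[ 589.53946562 -184.84175562   11.72782307] [-1.00580662 -0.69766588  0.38434102]
```

View pics/s3.png

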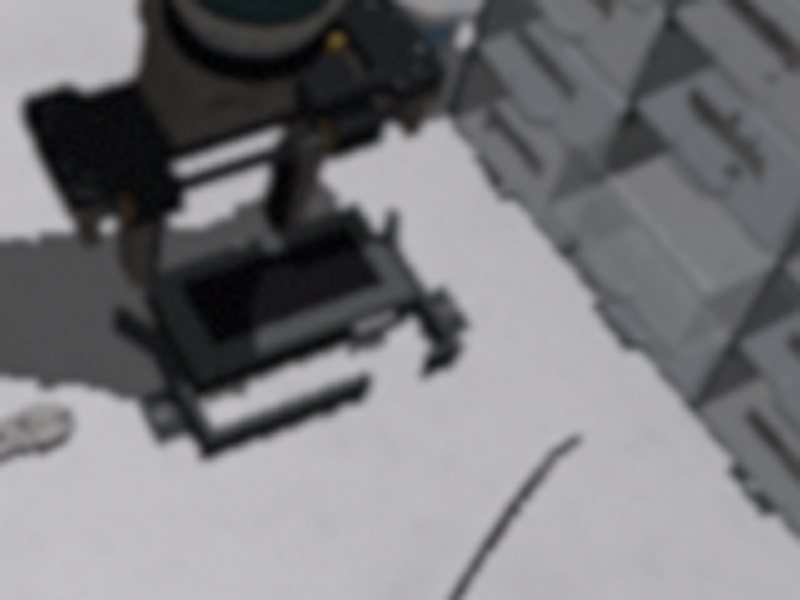

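The case is inside the side walls at (290,310), with its catch (375,328) heading for the notch gap at (400,360). About 23 mm remain.

arm_command([
  [[-0.4,0,0],[0,0,0],-0.5],
  [[-0.4,0,0],[0,0,0],-0.5],
  [[-0.4,0,0],[0,0,0],-0.5],
  [[-0.3,0,0],[0,0,0],-0.5],
  [[-0.3,0,0],[0,0,0],-0.5],
  [[-0.2,0,0],[0,0,0],-0.5],
])

```text
time_s: 9.02
tool_pos: [587.4, -203.4, 11.6]
ee_rot: [0.748, 0.664, -0.0, 0.0]
contact_force: [0.8, 1.2, 0.3]
width: 68.9
gripper_force: 0.4
```

arm_command([
  [[-0.15,0,0],[0,0,0],-0.5],
  [[-0.15,0,0],[0,0,0],-0.5],
])

```text
time_s: 9.18
tool_pos: [587.1, -205.9, 11.6]
ee_rot: [0.748, 0.664, 0.0, -0.0]
contact_force: [-0.6, 1.6, -0.0]
width: 69.1
gripper_force: 0.5
```

arm_command([
  [[-0.15,0,0],[0,0,0],-0.5],
  [[-0.15,0,0],[0,0,0],-0.5],
])

```text
time_s: 9.35
tool_pos: [586.8, -208.8, 11.6]
ee_rot: [0.748, 0.664, 0.0, -0.0]
contact_force: [0.2, 1.7, -0.6]
width: 69.0
gripper_force: 0.9
```

arm_command([
  [[-0.1,0,0],[0,0,0],-0.5],
  [[-0.1,0,0],[0,0,0],-0.5],
])

```text
time_s: 9.52
tool_pos: [586.9, -209.0, 11.6]
ee_rot: [0.747, 0.664, 0.001, -0.001]
contact_force: [-0.1, 6.6, 2.0]
width: 68.8
gripper_force: 3.4
```

arm_command([
  [[-0.1,0,0],[0,0,0],-0.5],
  [[0,0,0],[0,0,0],-0.5],
])

```text
time_s: 9.68
tool_pos: [586.9, -209.0, 11.6]
ee_rot: [0.747, 0.665, 0.001, -0.002]
contact_force: [0.2, 7.1, 2.6]
width: 68.9
gripper_force: 3.4
```

arm_command([
  [[-0.15,0,0],[0,0,0],-0.5],
  [[-0.15,0,0],[0,0,0],-0.5],
  [[0,0,0],[0,0,0],-0.5],
])

```text
time_s: 9.93
tool_pos: [586.9, -209.1, 11.6]
ee_rot: [0.747, 0.665, 0.002, -0.003]
contact_force: [0.5, 11.7, 4.6]
width: 69.2
gripper_force: 5.9
```

arm_command([
  [[0.5,0,0],[0,0,0],-0.5],
  [[1.5,0,0],[0,0,0],-0.5],
  [[2,0,-2],[0,0,0],-0.5],
  [[3,0,-3],[0,0,0],-0.8],
  [[3,0,-3],[0,0,0],-1],
  [[3,0,-3],[0,0,0],-1],
  [[2,-2,-3],[0,0,0],-1],
  [[2,-2,-2.5],[0,0,0],-1],
])

```text
time_s: 10.6
tool_pos: [566.7, -42.3, 176.7]
ee_rot: [0.747, 0.665, 0.0, 0.001]
contact_force: [0.1, 0.9, 0.5]
width: 92.2
gripper_force: 0.0
```

```bash
python3 - <<'E'
from h import *
o=get_obs();print(o['tool_pos'],o['ee_rot'],o['joint_positions'].round(2));im=case(z=(23.5,34))
cv2.imwrite('pics/t4.png',cv2.resize(im[140:230,320:440][...,::-1],(800,600),interpolation=cv2.INTER_CUBIC))
E
```

```text
[566.74595491 -42.28829293 176.72544343] [7.47257808e-01 6.64532987e-01 2.67301505e-04 1.26728941e-03] [-0.47  0.41  0.62  1.88 -0.29  0.94  0.16]
scene 1070 27.3 [ 598.4 -251.2] [ 61.7 120.3] 82.5
  tray xy [-0.7  1.5]
top 443 26.8 [ 592.3 -250.4] [ 64.1 143.5] 79.7
  tray xy [-0.8 -4.7]
```

View pics/t4.png

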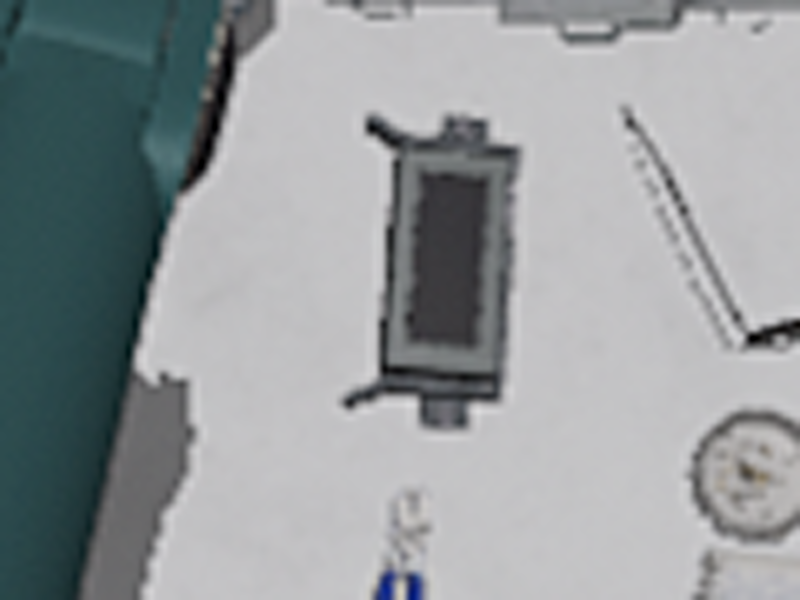

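The case is home: lid at (450,260), catch in the notch gap at (515,175) on the right edge, square in the tray. Next I check the lens-bag clearance around the lying case and its exact pose.

```bash
python3 - <<'E'
from h import *
for n in('scene','top'):
    W=np.load(n+'0.npz')['W'];w=W.reshape(-1,3)
    print(n)
    for x in range(340,470,15):
        r=[]
        for y in range(110,280,15):
            k=(abs(w[:,0]-x)<8)&(abs(w[:,1]-y)<8);r.append(int(np.nanmax(w[k,2])) if k.any() else -1)
        print(x,r)
# home case by lid ring colour/height
im,d,W=world('top');w=W.reshape(-1,3);c=im.reshape(-1,3).astype(int)
m=(w[:,0]>520)&(w[:,0]<680)&(w[:,1]>-300)&(w[:,1]<-205)&(w[:,2]>20)&(w[:,2]<34)&(c.max(1)>95)&(c.max(1)<170)
r=cv2.minAreaRect(w[m][:,:2].astype(np.float32));print('lid top',r)
im,d,W=world('scene');w=W.reshape(-1,3)
m=(w[:,0]>520)&(w[:,0]<680)&(w[:,1]>-300)&(w[:,1]<-205)&(w[:,2]>25)&(w[:,2]<34)
r=cv2.minAreaRect(w[m][:,:2].astype(np.float32));print('scene',r)
E
```

```text
scene
340 [122, 123, 123, 125, 124, 119, -1, -1, -1, -1, -1, -1]
355 [122, 124, 124, 123, 121, 118, -1, -1, -1, -1, -1, -1]
370 [124, 123, 123, 120, 113, 97, -1, -1, -1, -1, -1, -1]
385 [122, 120, 100, 101, 97, -1, -1, -1, -1, -1, -1, -1]
400 [95, 95, 94, -1, -1, -1, -1, -1, -1, -1, 1, 2]
415 [94, -1, -1, -1, -1, -1, -1, 1, 3, 3, 3, 4]
430 [-1, -1, -1, -1, -1, 0, 4, 4, 4, 3, 5, 4]
445 [2, 11, -1, 3, 5, 28, 28, 28, 31, 29, 28, 29]
460 [11, 11, 3, 29, 30, 28, 29, 30, 32, 29, 31, 29]
top
340 [124, 126, 123, 125, 125, 121, 102, 3, 5, 6, 5, 3]
355 [124, 123, 125, 125, 123, 117, 95, 6, 3, 4, 3, 11]
370 [123, 127, 121, 121, 112, 98, 5, 5, 3, 4, 5, 8]
385 [125, 121, 113, 99, 99, 3, 6, 5, 4, 3, 4, 1]
400 [111, 94, 92, 3, 3, 4, 3, 2, 3, 4, 7, 5]
415 [91, 4, 4, 5, 5, 6, 6, 4, 3, 2, 5, 5]
430 [4, 4, 4, 3, 6, 7, 6, 7, 7, 6, 3, 4]
445 [5, 10, 10, 12, 6, 29, 26, 30, 30, 28, 32, 27]
460 [12, 10, 5, 32, 28, 30, 31, 31, 33, 30, 31, 30]
lid top ((606.9036254882812, -253.6466522216797), (70.7855453491211, 136.1585693359375), 88.22686767578125)
scene ((597.9720458984375, -251.92730712890625), (61.15900421142578, 120.04078674316406), 83.07056427001953)
```

arm_command([
  [[0,0,0],[0,0,-0.115],-1],
  [[0,0,0],[0,0,-0.115],-1],
  [[3.43,-0.73,0],[0,0,0],-1],
  [[3.43,-0.73,0],[0,0,0],-1],
  [[3.43,-0.73,0],[0,0,0],-1],
  [[3.43,-0.73,0],[0,0,0],-1],
  [[3.43,-0.73,0],[0,0,0],-1],
  [[3.43,-0.73,0],[0,0,0],-1],
  [[3.43,-0.73,0],[0,0,0],-1],
  [[3.43,-0.73,0],[0,0,0],-1],
])

```text
time_s: 11.63
tool_pos: [477.6, 222.5, 173.5]
ee_rot: [0.668, 0.744, -0.001, 0.0]
contact_force: [0.3, -0.4, 0.1]
width: 91.7
gripper_force: 0.0
```

arm_command([
  [[0,0,0],[0,0,0],-1],
  [[0,0,0],[0,0,0],-1],
  [[0,0,0],[0,0,0],-1],
])

```text
time_s: 11.88
tool_pos: [478.2, 221.1, 173.9]
ee_rot: [0.667, 0.745, -0.001, 0.001]
contact_force: [-0.2, -0.9, 0.7]
width: 92.1
gripper_force: 0.0
```

```bash
python3 - <<'E'
from h import *
o=get_obs();R=Rn.from_quat(o['ee_rot']).as_matrix()
print(o['tool_pos'],'heading y',np.degrees(np.arctan2(R[1,1],R[0,1])))
d=R.T@(np.array([477.7,224.1,7])-o['tool_pos']);print('delta tool mm',d.round(1))
im,W=np.load('top0.npz')['im'],None
# refine lying pose by wrist depth
c=get_calibration('wrist');im,dep=get_image('wrist')
v,u=np.mgrid[0:400,0:640];x=(u-c['cx'])/c['fx'];y=(v-c['cy'])/c['fy'];th=np.hypot(x,y);s=np.tan(th)/np.maximum(th,1e-6)
P=np.stack([x*s*dep,y*s*dep,dep],-1).reshape(-1,3);T=c['tool_from_camera']
w=(P@T[:3,:3].T+T[:3,3])@R.T+o['tool_pos']
m=(dep.ravel()>0)&(w[:,2]>18)&(w[:,2]<34)&(abs(w[:,0]-480)<60)&(abs(w[:,1]-218)<85)
r=cv2.minAreaRect(w[m][:,:2].astype(np.float32));print(m.sum(),np.median(w[m][:,2]),r,cv2.boxPoints(r).round(0).tolist())
E
```

```text
[478.21119925 221.10932081 173.85765781] heading y 6.277036065318806
delta tool mm [  3.4  -0.  166.9]
6191 26.611033764437764 ((483.6064147949219, 219.8212127685547), (65.27278900146484, 119.59333038330078), 6.63931131362915) [[444.0, 275.0], [458.0, 157.0], [523.0, 164.0], [509.0, 283.0]]
```

arm_command([
  [[0.35,0.1,3],[0,0,0],-1],
  [[0,0,3],[0,0,0],-1],
  [[0,0,3],[0,0,0],-1],
  [[0,0,3],[0,0,0],-1],
  [[0,0,2],[0,0,0],-1],
  [[0,0,1.5],[0,0,0],-1],
  [[0,0,1],[0,0,0],-1],
  [[0,0,0],[0,0,0],-1],
])

```text
time_s: 12.6
tool_pos: [477.7, 224.2, 8.0]
ee_rot: [0.668, 0.745, -0.002, -0.0]
contact_force: [-0.0, 0.0, -0.4]
width: 91.8
gripper_force: 0.0
```

arm_command([
  [[0,0,0],[0,0,0],-1],
  [[0,0,0],[0,0,0],-1],
])

```text
time_s: 12.77
tool_pos: [479.2, 226.3, 10.8]
ee_rot: [0.667, 0.745, 0.001, 0.0]
contact_force: [0.9, 0.5, 0.8]
width: 92.0
gripper_force: 0.0
```

arm_command([
  [[-0.15,0,0.4],[0,0,0],-1],
  [[0,0,0],[0,0,0],-1],
  [[0,0,0],[0,0,0.0],0],
  [[0,0,0],[0,0,0],0.3],
  [[0,0,0],[0,0,0],0.5],
  [[0,0,0],[0,0,0],0.5],
  [[0,0,0],[0,0,0],0.5],
  [[0,0,0],[0,0,0],0.5],
], newtons=25)

```text
time_s: 13.43
tool_pos: [478.5, 225.4, 6.1]
ee_rot: [0.666, 0.746, 0.0, 0.0]
contact_force: [0.2, 0.4, 0.6]
width: 59.6
gripper_force: 25.0
```

```bash
python3 - <<'E'
from h import *
o=get_obs();R=Rn.from_quat(o['ee_rot']).as_matrix()
print(o['tool_pos'],o['width'],o['gripper_force'],o['contact_force'],'heading y',np.degrees(np.arctan2(R[1,1],R[0,1])),o['joint_positions'].round(2))
case((400,140),(560,300),(23,32))
E
```

```text
[478.46804247 225.43407323   6.12003643] 59.633496929422904 24.992357790470123 [0.1501928  0.36875068 0.60857676] heading y 6.411885419977483 [-0.79  0.6   0.35  2.04 -0.38  0.56 -0.05]
scene 518 27.5 [478.1 215.1] [ 83.5 119.8] 19.5
  tray xy [-449.4 -173.4]
top 195 26.4 [481.7 183.4] [59.4 50. ] 5.4
  tray xy [-418.3 -166.1]
```

arm_command([
  [[0,0,-1],[0,0,0],0.5],
  [[0,0,-2],[0,0,0],0.5],
  [[0,0,-3],[0,0,0],0.5],
  [[0,0,-3],[0,0,0],0.5],
  [[0,0,-3],[0,0,0],0.5],
  [[0,0,-3],[0,0,0],0.5],
  [[0,0,-3],[0,0,0],0.5],
  [[0,0,0],[0,0,0],0.5],
  [[0,0,0],[0,0,0],0.5],
])

```text
time_s: 14.28
tool_pos: [478.7, 225.7, 187.7]
ee_rot: [0.666, 0.746, 0.002, 0.0]
contact_force: [-0.6, 0.5, -1.9]
width: 59.8
gripper_force: 25.0
```

```bash
cat >> h.py <<'E'
def wristw():
    o=get_obs();R=Rn.from_quat(o['ee_rot']).as_matrix()
    c=get_calibration('wrist');im,dep=get_image('wrist')
    v,u=np.mgrid[0:400,0:640];x=(u-c['cx'])/c['fx'];y=(v-c['cy'])/c['fy'];th=np.hypot(x,y);s=np.tan(th)/np.maximum(th,1e-6)
    P=np.stack([x*s*dep,y*s*dep,dep],-1).reshape(-1,3);T=c['tool_from_camera']
    t=(P@T[:3,:3].T+T[:3,3]);t[dep.ravel()==0]=np.nan
    return im,t,o,R
E
python3 - <<'E'
from h import *
im,t,o,R=wristw();print(o['tool_pos'],o['width'],o['gripper_force'])
# case top plane in tool: z about -20
m=(t[:,2]>-28)&(t[:,2]<-12)&(abs(t[:,1])<45)&(abs(t[:,0])<90)
q=t[m];print('wrist tool z',np.median(q[:,2]));
for y in(-20,0,20):
    k=abs(q[:,1]-y)<4;print(y,np.percentile(q[k,0],[1,99]).round(1),np.median(q[k,2]))
for n in('scene','top'):
    im,d,W=world(n);q=((W.reshape(-1,3)-o['tool_pos'])@R)
    m=(abs(q[:,0])<95)&(abs(q[:,1])<40)&(q[:,2]>-23)&(q[:,2]<9);q=q[m]
    print(n,m.sum(),np.percentile(q,[1,50,99],axis=0).round(1).tolist())
E
```

```text
[478.73988439 225.6796991  187.69366456] 59.77907977906869 24.992472231388092
wrist tool z -20.49628412356462
-20 [-63.7  52.9] -20.44106957643011
0 [-63.2  53.1] -20.63409154344714
20 [-62.6  53.3] -20.454867697653
scene 787 [[-67.8, -36.1, -21.9], [-29.4, -3.3, -19.0], [48.8, 35.2, 4.0]]
top 353 [[-67.4, -33.3, -21.7], [-42.7, -4.1, -16.8], [-16.0, 26.3, 2.3]]
```

arm_command([
  [[0,0,0],[0,0,0.12],0.5],
  [[0,0,0],[0,0,0.12],0.5],
  [[0,0,0],[0,0,0.12],0.5],
  [[0,0,0],[0,0,0.12],0.5],
  [[0,0,0],[0,0,0.12],0.5],
  [[0,0,0],[0,0,0.12],0.5],
  [[0,0,0],[0,0,0.12],0.5],
  [[0,0,0],[0,0,0.12],0.5],
  [[0,0,0],[0,0,0.12],0.5],
  [[0,0,0],[0,0,0.12],0.5],
])

```text
time_s: 15.27
tool_pos: [477.3, 224.6, 184.4]
ee_rot: [0.972, 0.236, -0.001, 0.001]
contact_force: [-0.1, -0.9, -1.8]
width: 59.6
gripper_force: 25.0
```

arm_command([
  [[0,0,0],[0,0,0.12],0.5],
  [[0,0,0],[0,0,0.12],0.5],
  [[0,0,0],[0,0,0.12],0.5],
  [[0,0,0],[0,0,0.12],0.5],
  [[0,0,0],[0,0,0.12],0.5],
  [[0,0,0],[0,0,0],0.5],
])

```text
time_s: 15.77
tool_pos: [477.3, 224.7, 184.4]
ee_rot: [0.998, -0.06, -0.001, 0.002]
contact_force: [-0.9, -0.5, -2.1]
width: 59.7
gripper_force: 25.0
```

arm_command([
  [[0.6,1.6,0],[0,0,0],0.5],
  [[1.3,3.28,0],[0,0,0],0.5],
  [[1.3,3.28,0],[0,0,0],0.5],
  [[1.3,3.28,0],[0,0,0],0.5],
  [[1.3,3.28,0],[0,0,0],0.5],
  [[1.3,3.28,0],[0,0,0],0.5],
  [[1.3,3.28,0],[0,0,0],0.5],
  [[1.3,3.28,0],[0,0,0],0.5],
  [[0.6,1.6,0],[0,0,0],0.5],
  [[0,0,0],[0,0,0],0.5],
])

```text
time_s: 16.6
tool_pos: [549.6, -52.2, 185.5]
ee_rot: [0.998, -0.061, -0.0, 0.002]
contact_force: [-0.0, 0.2, -2.9]
width: 59.9
gripper_force: 25.0
```

arm_command([
  [[0.65,1.6,0],[0,0,0],0.5],
  [[1.3,3.2,0],[0,0,0],0.5],
  [[1.3,3.2,0],[0,0,0],0.5],
  [[1.3,3.2,0],[0,0,0],0.5],
  [[1.3,3.2,0],[0,0,0],0.5],
  [[1.3,3.2,0],[0,0,0],0.5],
  [[0.65,1.6,0],[0,0,0],0.5],
  [[0,0,0],[0,0,0],0.5],
  [[0,0,0],[0,0,0],0.5],
  [[0,0,0],[0,0,0],0.5],
])

```text
time_s: 17.43
tool_pos: [604.7, -244.2, 184.8]
ee_rot: [0.998, -0.057, -0.001, -0.001]
contact_force: [0.6, -0.5, -2.2]
width: 59.5
gripper_force: 25.0
```

arm_command([
  [[0,0,2.5],[0,0,0],0.5],
  [[0,0,3],[0,0,0],0.5],
  [[0,0,2.5],[0,0,0],0.5],
  [[0,0,0],[0,0,0],0.5],
  [[0,0,0],[0,0,0],0.5],
])

```text
time_s: 17.85
tool_pos: [604.5, -244.0, 105.0]
ee_rot: [0.998, -0.057, -0.001, -0.001]
contact_force: [1.5, 0.0, -2.0]
width: 60.1
gripper_force: 25.0
```

```bash
python3 - <<'E'
from h import *
o=get_obs();R=Rn.from_quat(o['ee_rot']).as_matrix();print(o['tool_pos'],R.round(3).tolist(),np.degrees(np.arctan2(R[1,0],R[0,0])),o['joint_positions'].round(2))
print('delta',(R.T@(np.array([604.7,-252.3,o['tool_pos'][2]])-o['tool_pos'])).round(1))
im,d,W=world('scene');np.savez('s5.npz',im=im,W=W)
cv2.imwrite('pics/s5.png',cv2.resize(im[180:320,300:480][...,::-1],(771,600),interpolation=cv2.INTER_CUBIC))
E
```

```text
[ 604.49276201 -243.95494585  104.99454867] [[0.993, -0.114, -0.003], [-0.114, -0.993, 0.002], [-0.003, -0.001, -1.0]] -6.551679048839638 [-0.2   0.71  0.78  1.72 -0.59  0.97 -0.88]
delta [ 1.2  8.3 -0. ]
```

View pics/s5.png

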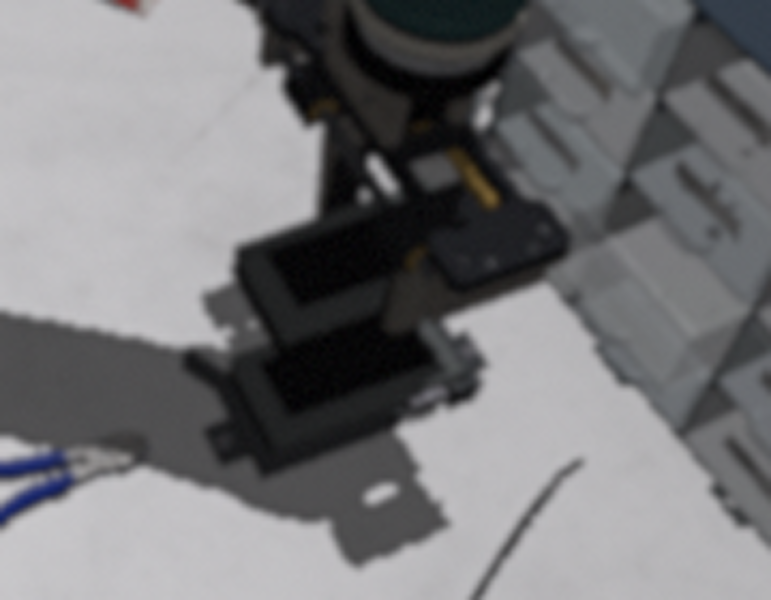

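The held case (320,270) is above the seated one (340,400), catch ends on the same side. I compare their edges in the same camera.

```bash
python3 - <<'E'
from h import *
o=get_obs()
W=np.load('s5.npz')['W'];w=W.reshape(-1,3)
a=np.radians(-96.75);X=np.array([np.cos(a),np.sin(a)]);Y=np.array([-X[1],X[0]])
p=w[:,:2]-[596.8,-251.7];tx=p@X;ty=p@Y
up=(abs(tx)<75)&(ty>-90)&(ty<-25)&(w[:,2]>90)&(w[:,2]<130)
lo=(abs(tx)<50)&(ty>-75)&(ty<60)&(w[:,2]>23.5)&(w[:,2]<34)
for n,m in(('up',up),('lo',lo)):
    print(n,m.sum(),'z',np.median(w[m,2]).round(1),np.percentile(w[m,2],[2,98]).round(1),'ty',np.percentile(ty[m],[0.5,2]).round(1),)
    for y in range(-60,50,10):
        k=m&(abs(ty-y)<5)
        if k.sum()>5:print('  ',y,k.sum(),np.percentile(tx[k],[1,99]).round(1))
    for x in range(-30,31,10):
        k=m&(abs(tx-x)<5)
        if k.sum()>5:print('  x',x,k.sum(),np.percentile(ty[k],[1,]).round(1))
E
```

```text
up 526 z 125.6 [104.9 128.5] ty [-61.2 -61. ]
   -60 158 [-35.6  22.7]
   -50 125 [-35.1  23. ]
   -40 117 [-35.9  22.9]
   -30 126 [-35.4  22.5]
  x -30 71 [-61.]
  x -20 76 [-61.1]
  x -10 75 [-61.3]
  x 0 74 [-61.1]
  x 10 84 [-61.1]
  x 20 135 [-60.3]
lo 869 z 27.4 [24.2 30.3] ty [-58.  -56.8]
   -60 36 [-28.8  26.8]
   -50 96 [-28.9  29.4]
   -40 98 [-28.2  29.3]
   -30 77 [-25.8  29.4]
   -20 75 [-15.8  29.7]
   -10 68 [-16.3  28.7]
   0 70 [-15.2  28.7]
   10 76 [-16.2  29.3]
   20 68 [-15.5  29.5]
   30 64 [-16.3  29.3]
   40 59 [-7.3 28.9]
  x -30 19 [-56.9]
  x -20 54 [-57.7]
  x -10 144 [-57.3]
  x 0 179 [-57.2]
  x 10 175 [-56.7]
  x 20 186 [-58.]
  x 30 112 [-56.1]
```

arm_command([
  [[0.33,0.66,0],[0,0,0],0.5],
  [[0,0,2],[0,0,0],0.5],
  [[0,0,2],[0,0,0],0.5],
  [[0,0,1.5],[0,0,0],0.5],
  [[0,0,0],[0,0,0],0.5],
  [[0,0,0],[0,0,0],0.5],
  [[0,0,0],[0,0,0],0.5],
])

```text
time_s: 18.48
tool_pos: [608.3, -254.1, 52.4]
ee_rot: [0.998, -0.059, 0.001, 0.0]
contact_force: [-0.0, -0.2, -1.9]
width: 59.7
gripper_force: 25.0
```

```bash
python3 - <<'E'
from h import *
o=get_obs();R=Rn.from_quat(o['ee_rot']).as_matrix();print(o['tool_pos'],np.degrees(np.arctan2(R[1,0],R[0,0])),R[2].round(4),o['contact_force'])
im,d,W=world('scene');w=W.reshape(-1,3)
a=np.radians(-96.75);X=np.array([np.cos(a),np.sin(a)]);Y=np.array([-X[1],X[0]])
p=w[:,:2]-[596.8,-251.7];tx=p@X;ty=p@Y
for n,z in(('up',(66,78)),('side',(52,64)),('lo',(19,33))):
    m=(abs(tx)<45)&(ty>-75)&(ty<-25)&(w[:,2]>z[0])&(w[:,2]<z[1])
    if m.sum()>20:print(n,m.sum(),np.median(w[m,2]).round(1),'ty',np.percentile(ty[m],[1,3]).round(1),'tx',np.percentile(tx[m],[1,99]).round(1))
cv2.imwrite('pics/s6.png',cv2.resize(im[200:310,320:460][...,::-1],(763,600),interpolation=cv2.INTER_CUBIC))
E
```

```text
[ 608.29690044 -254.05497121   52.37797112] -6.725333962986173 [ 2.e-03  7.e-04 -1.e+00] [-0.02811814 -0.1561072  -1.90164422]
up 344 73.4 ty [-56.3 -56. ] tx [-26.5  32.2]
side 77 57.4 ty [-56.5 -56.4] tx [-25.8  32.6]
lo 235 25.6 ty [-70.9 -68.6] tx [-37.4  35.4]
```

View pics/s6.png

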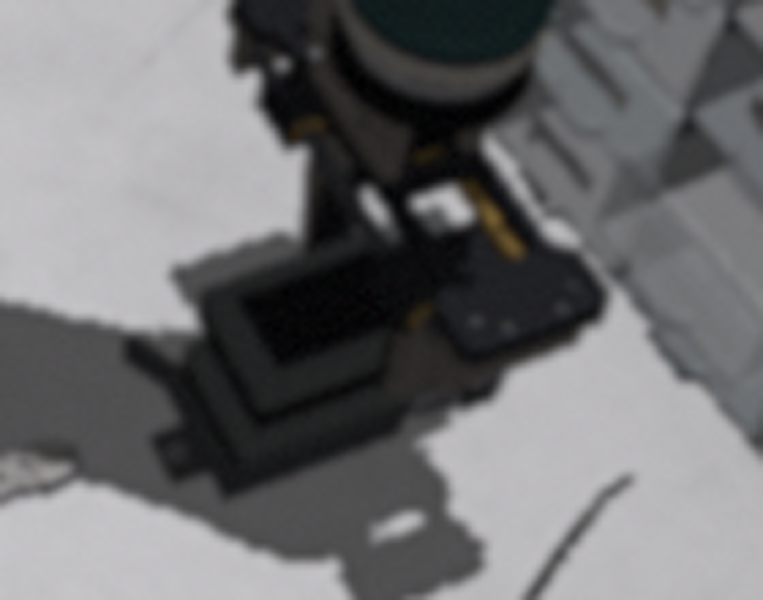

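The upper case (310,330) hangs about 20 mm above the lower one (320,430). It is 1.5 mm too far along tool x and 2.8 mm along tool y, so I correct that and lower slowly.

arm_command([
  [[-0.15,-0.28,0],[0,0,0],0.5],
  [[0,0,0.6],[0,0,0],0.5],
  [[0,0,0.6],[0,0,0],0.5],
  [[0,0,0.4],[0,0,0],0.5],
  [[0,0,0],[0,0,0],0.5],
  [[0,0,0],[0,0,0],0.5],
  [[0,0,0],[0,0,0],0.5],
])

```text
time_s: 19.12
tool_pos: [606.3, -250.6, 34.9]
ee_rot: [0.998, -0.059, -0.0, 0.0]
contact_force: [-0.7, -0.4, -3.0]
width: 59.9
gripper_force: 25.0
```

```bash
python3 - <<'E'
from h import *
o=get_obs();R=Rn.from_quat(o['ee_rot']).as_matrix();print(o['tool_pos'],np.degrees(np.arctan2(R[1,0],R[0,0])),R[2].round(4),o['contact_force'])
im,d,W=world('scene');w=W.reshape(-1,3)
a=np.radians(-96.75);X=np.array([np.cos(a),np.sin(a)]);Y=np.array([-X[1],X[0]])
p=w[:,:2]-[596.8,-251.7];tx=p@X;ty=p@Y
for n,z in(('up',(49,64)),('side',(35,50))):
    m=(abs(tx)<45)&(ty>-75)&(ty<-25)&(w[:,2]>z[0])&(w[:,2]<z[1])
    if m.sum()>20:print(n,m.sum(),np.median(w[m,2]).round(1),'ty',np.percentile(ty[m],[1,3]).round(1),'tx',np.percentile(tx[m],[1,99]).round(1))
E
```

```text
[ 606.2739331  -250.55102266   34.91484287] -6.726716766235466 [-0.e+00  2.e-04 -1.e+00] [-0.74781633 -0.41221014 -3.0052232 ]
up 353 55.9 ty [-58.8 -58.4] tx [-29.6  28.7]
side 85 40.7 ty [-58.9 -58.8] tx [-27.8  28.6]
```

arm_command([
  [[0.08,0.07,0],[0,0,0],0.5],
  [[0,0,0.1],[0,0,0],0.5],
  [[0,0,0.1],[0,0,0],0.5],
  [[0,0,0],[0,0,0],0.5],
])

```text
time_s: 19.5
tool_pos: [606.9, -251.1, 32.8]
ee_rot: [0.998, -0.059, -0.0, -0.0]
contact_force: [-0.5, 0.3, -1.8]
width: 60.0
gripper_force: 25.0
```

arm_command([
  [[0,0,0.08],[0,0,0],0.5],
  [[0,0,0],[0,0,0],0.5],
])

```text
time_s: 19.67
tool_pos: [607.0, -251.2, 32.2]
ee_rot: [0.998, -0.059, 0.0, 0.0]
contact_force: [-0.1, -0.1, -1.7]
width: 59.7
gripper_force: 25.0
```

arm_command([
  [[0,0,0.06],[0,0,0],0.5],
  [[0,0,0],[0,0,0],0.5],
])

```text
time_s: 19.83
tool_pos: [607.1, -251.2, 32.2]
ee_rot: [0.998, -0.059, 0.0, -0.0]
contact_force: [-2.3, 2.2, 4.3]
width: 59.6
gripper_force: 25.0
```

Contact, so I release and rise.

arm_command([
  [[0,0,0],[0,0,0],-0.4],
  [[0,0,0],[0,0,0],-0.6],
  [[0,0,0],[0,0,0],-0.7],
  [[0,0,0],[0,0,0],-0.7],
  [[0,0,-1],[0,0,0],-0.7],
  [[0,0,-2],[0,0,0],-0.7],
  [[0,0,-3],[0,0,0],-0.7],
  [[0,0,-3],[0,0,0],-0.7],
  [[0,0,-3],[0,0,0],-0.7],
  [[0,0,-3],[0,0,0],-0.7],
])

```text
time_s: 20.67
tool_pos: [606.8, -251.3, 183.7]
ee_rot: [0.998, -0.059, 0.0, 0.0]
contact_force: [0.8, 0.0, 0.6]
width: 77.9
gripper_force: 0.0
```

arm_command([
  [[0,-2,-2],[0,0,0],-0.7],
  [[0,-3,0],[0,0,0],-0.7],
  [[0,-4,0],[0,0,0],-0.7],
  [[0,-4,0],[0,0,0],-0.7],
  [[0,-4,0],[0,0,0],-0.7],
  [[0,-3,0],[0,0,0],-0.7],
  [[0,-2,0],[0,0,0],-0.7],
  [[0,0,0],[0,0,0],-0.7],
  [[0,0,0],[0,0,0],-0.7],
])

```text
time_s: 21.42
tool_pos: [632.8, -31.6, 202.0]
ee_rot: [0.998, -0.057, 0.0, 0.0]
contact_force: [-0.4, -0.3, -1.5]
width: 78.2
gripper_force: 0.0
```

```bash
python3 - <<'E'
from h import *
o=get_obs();print(o['tool_pos'],o['contact_force'])
im,d,W=world('scene');w=W.reshape(-1,3)
a=np.radians(-96.75);X=np.array([np.cos(a),np.sin(a)]);Y=np.array([-X[1],X[0]])
p=w[:,:2]-[596.8,-251.7];tx=p@X;ty=p@Y
m=(abs(tx)<60)&(abs(ty)<80)&(w[:,2]>48)&(w[:,2]<60);q=np.c_[tx,ty][m].astype(np.float32);print(np.median(w[m,2]),cv2.minAreaRect(q))
cv2.imwrite('pics/s7.png',cv2.resize(im[200:310,320:460][...,::-1],(763,600),interpolation=cv2.INTER_CUBIC))
E
```

```text
[632.84017385 -31.61200065 202.04207072] [-0.36080164 -0.32865603 -1.4557017 ]
53.34330931155702 ((1.5413475036621094, 1.8016738891601562), (66.02604675292969, 119.97931671142578), 0.35632702708244324)
```

View pics/s7.png

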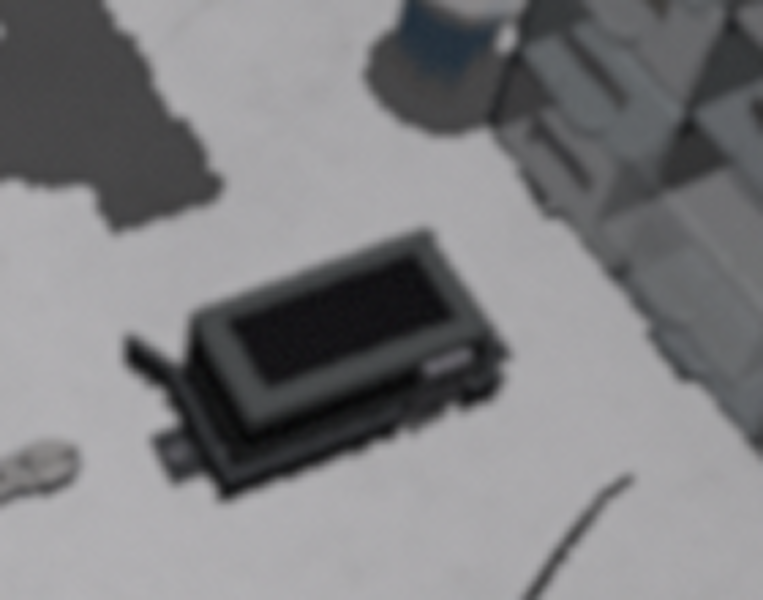

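The picture shows the upper case flat on the lower one (330,330), catches on the same side at (445,360). Its measured centre is within about 1 mm of the lower case's, and the arm is clear.

```bash
python3 -c "
from rig import job_done
print(job_done())"
```

```text
the job is handed in; nothing more can be done
None
```

The standing case is tipped onto its base and fully home in the tray with its catch in the notch, the other case is stacked on it to within about 1 mm with its catch on the same side and end, and I handed the job in at about 21 s with the arm clear.

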